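# Eject a vial from the heating block and weigh it

### The arm

A 7-joint arm with a two-finger parallel gripper is mounted at the origin on the work surface. World frame = base frame: x ahead of the robot, y to its left, z up, the work surface at z = 0. Lengths are in mm, angles in rad, forces in N, time in s.
With the tool pointing down it reaches from about 375 to 925 mm from the base axis. Payload 3.1 kg.
Tool frame: the origin (TCP) lies at the very end of the fingers, on their centre line; the grasp point (between the pads) lies 19 mm behind it; z points along the fingers, y is the line along which they close (so a half turn about z gives the same grasp; the last joint's range is limited). The gripper opens to 85 mm and grips with 20 to 120 N. Pads are 22 mm wide; open, the fingers measure 114 mm over their backs; the gripper's body (76 mm by 85 mm) begins 54 mm behind the grasp point. The pads swing forward as they close: fully open they stand 13 mm farther back than shut.
Start: joints at [1.249, 0.383, 0.044, 1.598, -0.018, 1.161, -0.05], TCP at [144.278, -633.788, 231.269] pointing down, gripper open.
Joint ranges: [-2.61, 2.61], [-0.41, 2.15], [-1.48, 1.57], [0, 2.5], [-1.57, 4.71], [0.05, 1.97], [-2.85, 2.85]. Speed limits (rad/s): [2.79, 2.79, 3.14, 3.14, 3.14, 3.14, 3.14].

### API

Orientations are given as a rotation vector (axis times angle).
In Python, from station import robot gives the robot as it stands.
- The arm moves only by the tool arm_command, never from a script. Its argument "increments" is text: rows parted by semicolons, each of 7 numbers parted by spaces: the turn, a rotation vector about the tool's x, y, z as a fraction of full scale, then the shift along the tool's x, y, z as a fraction of full scale, then the gripper's target within -1 to 1 (fully open at 1, half-way at 0, shut at -1). In form: ax ay az dx dy dz fingers; .... A call has exactly 8 rows; each row shifts and turns the commanded pose from where the row before left it, along the tool's axes as they then stand; what a row does not reach is not made up. Full scale, the value 1, is 25 mm for a shift and 2 rad for a turn. A row lasts 1/8 s, in which the tool goes at most 62.5 mm and 10.7 degrees, less where a joint would pass 70% of its speed; a pose out of reach is approached as far as the arm can. A call with a number of a shift or a turn outside -1 to 1 is refused whole. A call with a gripper value outside its range is refused whole. The fingers move at their own pace and stop on an object; "force" is the grip in N (left out, the last holds). Time passes only in rows, so rows that do not move let the fingers close, or fill a call up. It gives the time, the measured TCP pose, the force, the opening and the grip force at its end, in the units of the state.
- robot.observe(): the state, without advancing time (a new reading comes with each control period).
- robot.read_camera(name): name is "scene" or "top" or "wrist"; returns (picture, depth): 400x640x3 uint8, red, green, blue; 400x640 float32, mm along the optical axis (not along the pixel's ray), 0 where there is no reading.
- robot.calibration(name): a dict with "mtx" (3x3 intrinsics, pixels), "rvec" (rotation vector, rad) and "tvec" (3), from world to camera coordinates, as OpenCV has them. Camera axes: x right, y down, z forward; pixel columns grow to the right and rows downward; lengths in mm; the calibration is good to about 2 mm. A picture is of the moment at which its call begins: read the wrist's pose just before it. calibration takes no time and is no camera call; for the wrist camera it gives the pose at the moment of the call.
- robot.close_job(): hands the job in; it is judged then, once.
The state is a dict: "t": time; "qpos": joint angles; "joint_velocities": joint speeds; "joint_efforts": joint torques, N m; "tcp_pos": TCP position; "tool_rot": TCP orientation; "wrist_force": force on the tool from outside, world axes, zero at the start; "wrist_torque": the same for the moment, N m; "grip_width": finger opening in mm; "finger_force": force on a finger pad.
Only numpy, scipy, OpenCV 4.12 (cv2) and the standard library are available. Lean on these libraries where they do the work, as an engineer would, in place of code of your own. Each camera call takes 0.05 s, during which the arm holds its last target. There are 200 camera calls.

### The job

Weigh the blue-capped vial: press the ejector lever in front of its well all the way down so that the vial rises, lift it out, stand it gently upright on the balance pan and let go, then press the balance's green key. Put the ejector lever fully back up as well, and leave the two white-capped vials seated in the block and the two bottles undisturbed.

Things in the scene. Friction and masses are not known exactly. Their poses are not given: they have to be found in the camera images.
- block: white heating block, fixed, flat top 115 mm above the bench. Origin on the bench under the middle well; x points from the front (lever side) to the back, y to the left seen from the front, z up. Three wells 29.5 mm wide at y = -64, 0, +64 mm; front wall at x = -100 mm, back at +65, sides at y = -101 and +156 (display on the left). Each well has its lever at the same y, sticking out of the front wall.
- vial_blue: THE VIAL TO WEIGH: amber glass vial, 28 mm in diameter, 75 mm tall, with a blue screw cap 27 mm wide and 14 mm tall; about 50 g. Origin at the centre of its underside, z up. Starts in one of the three wells (which one varies), underside 38 mm above the bench, cap 2 mm below the block's top, where it cannot be gripped. With its lever fully down it stands 30 mm higher, the cap top 28 mm above the block's top face.
- vial_white1: amber glass vial, 28 mm in diameter, 75 mm tall, with a white screw cap 27 mm wide and 14 mm tall; about 50 g. Origin at the centre of its underside, z up. Starts in one of the three wells (which one varies), underside 38 mm above the bench, cap 2 mm below the block's top, where it cannot be gripped. To stay seated.
- vial_white2: amber glass vial, 28 mm in diameter, 75 mm tall, with a white screw cap 27 mm wide and 14 mm tall; about 50 g. Origin at the centre of its underside, z up. Starts in one of the three wells (which one varies), underside 38 mm above the bench, cap 2 mm below the block's top, where it cannot be gripped. To stay seated.
- paddle_a (a point): centre of the upper face of the black thumb paddle on the lever of the left well (block y = 64 mm). Paddle 26 mm wide (along block y), 34 mm long, 8 mm thick, centre 60 mm from the hinge and 50 mm in front of the front wall; upper face about 99 mm above the bench when up, 79 mm when down. Press it from above; pinch it by its sides to raise it. Next paddle 64 mm away.
- paddle_b (a point): centre of the upper face of the black thumb paddle on the lever of the middle well (block y = 0 mm). Paddle 26 mm wide (along block y), 34 mm long, 8 mm thick, centre 60 mm from the hinge and 50 mm in front of the front wall; upper face about 99 mm above the bench when up, 79 mm when down. Press it from above; pinch it by its sides to raise it. Next paddle 64 mm away.
- paddle_c (a point): centre of the upper face of the black thumb paddle on the lever of the right well (block y = -64 mm). Paddle 26 mm wide (along block y), 34 mm long, 8 mm thick, centre 60 mm from the hinge and 50 mm in front of the front wall; upper face about 99 mm above the bench when up, 79 mm when down. Press it from above; pinch it by its sides to raise it. Next paddle 64 mm away.
- lever_a (a joint): angle of the left ejector lever: 0 fully up (vial seated), 0.333 rad fully down (vial raised 30 mm). The hinge lies 10 mm inside the front wall, 85 mm above the bench, along the block's y. Stiff hinge: about 4 N at the paddle moves it, and it stays where it is left.
- lever_b (a joint): angle of the middle ejector lever: 0 fully up (vial seated), 0.333 rad fully down (vial raised 30 mm). The hinge lies 10 mm inside the front wall, 85 mm above the bench, along the block's y. Stiff hinge: about 4 N at the paddle moves it, and it stays where it is left.
- lever_c (a joint): angle of the right ejector lever: 0 fully up (vial seated), 0.333 rad fully down (vial raised 30 mm). The hinge lies 10 mm inside the front wall, 85 mm above the bench, along the block's y. Stiff hinge: about 4 N at the paddle moves it, and it stays where it is left.
- balance: white top-loading balance, fixed to the bench. Origin on the bench under the pan's centre; x axis points from its front (key panel) to its back, z up. 60 mm tall around the pan, 44 mm at the key panel in front, 190 mm wide, from x = -180 mm to +98 mm.
- pan (a point): centre of the upper face of the balance's round steel pan, 130 mm in diameter, 75 mm above the bench, flat and free all round
- key_top (a point): centre of the upper face of the balance's green key, 32 mm wide (balance y) and 22 mm deep, 148 mm in front of the pan's centre, 53.5 mm above the bench
- key (a joint): travel of the green key: 0 released, 0.004 m fully down; a spring key, fully down at about 4 N, it springs back when let go. A press counts from 2.5 mm.
- bottle: white plastic bottle, 62 mm in diameter, 130 mm tall, standing beyond the machines; origin at the centre of its underside. Not to be disturbed.
- wash_bottle: pale wash bottle with a blue cap, 72 mm in diameter, 140 mm tall with a bent spout to 190 mm; origin at the centre of its underside. Not to be disturbed.
There are look-alikes about, which are no part of the job. Leave any black or brown look-alike of the vial_blue alone.

How it is judged (in metres and radians):
On the way, in this order (a step that is already met when the one before it is completed fails the run):
1. the blue-capped vial is raised in its well by its lever, untouched by the fingers (z of vial_blue in the frame of block between 0.062 and 0.0715 m and value of joint any of lever_a, lever_b, lever_c above 0.27 rad and angle between vial_blue's own z axis and vertical below 0.15 rad and contact force between the fingers and vial_blue below 0.1 N), for 0.2 s.
2. the blue-capped vial stands upright on the balance pan, let go (horizontal distance between vial_blue and pan below 0.05 m and z of vial_blue in the frame of pan between -0.004 and 0.004 m and angle between vial_blue's own z axis and vertical below 0.1 rad and contact force between the fingers and vial_blue below 0.1 N), for 0.2 s.
3. the green key is pressed while the vial stands on the pan (all of step 2 and value of joint key above 0.0025 m), for 0.1 s.
At the end, for the whole second after the job is handed in: Blue-capped vial still, untouched, upright (0.1 rad) and wholly on the pan (axis within 50 mm of its centre); all levers up (below 0.07 rad), key released; white-capped vials seated (within 5 mm); bottles within 30 mm of their starts (all of step 2 and linear speed of vial_blue below 0.02 m/s and value of joint each of lever_a, lever_b, lever_c below 0.07 rad and value of joint key below 0.0015 m and z of each of vial_white1, vial_white2 in the frame of block below 0.043 m and distance of each of bottle, wash_bottle from where it was at the start of the episode below 0.03 m).
It fails at once if a white-capped vial is raised more than 12 mm (z of any of vial_white1, vial_white2 in the frame of block above 0.05 m).
It fails at once if the blue-capped vial is dropped on the way (faster than 0.5 m/s while not in the fingers, away from the block) (contact force between the fingers and vial_blue below 0.1 N and linear speed of vial_blue above 0.5 m/s and horizontal distance between vial_blue and block above 0.11 m).
It fails at once if a bottle is tipped or shoved (angle between any of bottle, wash_bottle's own z axis and vertical above 0.4 rad or distance of any of bottle, wash_bottle from where it was at the start of the episode above 0.04 m).
It also fails if it takes over 58 s, if anything falls off the work surface, if the arm or the gripper's body presses on something with over 40 N, if the wrist force passes 120 N, or if a joint passes its speed limit or range.

## Working session

There is one attempt and no reset: what is moved stays moved. The work goes in short steps, Python scripts to look and compute and a tool call to move; the robot and the scene stay as the last step left them, time stands still between calls to the robot, and variables do not carry over. Pictures are saved under pics/ and viewed, at most 10 in all, crops included, and the job is handed in when it is done.

Besides the shell and the picture viewer there is one more tool, called after "Call:" in YAML: its name, and indented under it one key for each argument. arm_command: Moves the arm, as the interface text tells. Its arguments: {"type":"object","properties":{"increments":{"type":"string"},"force":{"type":"number"}},"required":["increments"]}

```bash
mkdir -p pics; ls; python3 - <<'E'
from station import robot
import cv2,numpy as np
s=robot.observe();print({k:np.round(v,3).tolist() for k,v in s.items()})
for n in("scene","top"):
    p,d=robot.read_camera(n);np.savez(f"{n}0.npz",p=p,d=d,**robot.calibration(n));cv2.imwrite(f"pics/{n}0.png",p[:,:,::-1])
    c=robot.calibration(n);R=cv2.Rodrigues(np.array(c["rvec"],float))[0];print(n,np.round(-R.T@np.ravel(c["tvec"])),np.round(R,2).tolist())
E
```

```text
pics
{'t': 0.0, 'qpos': [1.249, 0.384, 0.044, 1.6, -0.018, 1.161, -0.05], 'joint_velocities': [0.0, 0.001, -0.0, 0.001, -0.001, 0.0, 0.001], 'joint_efforts': [0.0, -43.346, 1.024, -24.951, 0.01, 0.011, 0.0], 'tcp_pos': [144.042, -632.861, 229.901], 'tool_rot': [-3.119, -0.351, 0.001], 'wrist_force': [0.35, 0.056, -0.673], 'wrist_torque': [0.024, 0.046, 0.027], 'finger_force': 0.0, 'grip_width': 84.969}
scene [ 906. -357.  744.] [[0.74, 0.67, 0.01], [0.57, -0.62, -0.54], [-0.36, 0.41, -0.84]]
top [443. -18. 821.] [[0.03, -1.0, 0.0], [-0.98, -0.03, -0.22], [0.22, 0.01, -0.98]]
```

View pics/scene0.png

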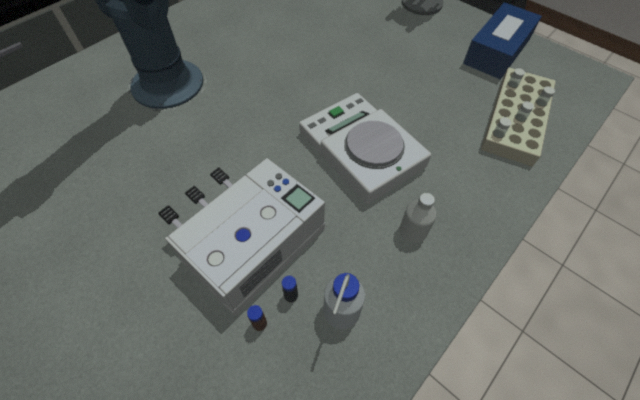

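View pics/top0.png

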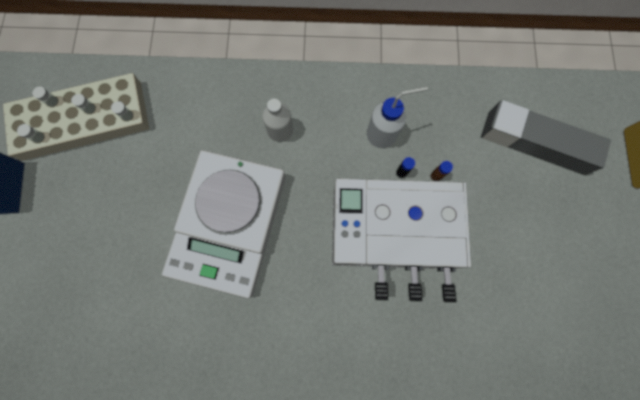

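The candidates with blue caps, in top-view pixels, are (416,213) in the block's middle well, (405,167) a free-standing black vial, (442,171) a free-standing brown vial, and (392,108) the wash bottle. Only (416,213) sits in a well, so that is vial_blue, and its lever is b with the paddle at (415,292). I'll confirm this in an enlarged crop and measure from both views.

```bash
cat > h.py <<'E'
import cv2,numpy as np
def load(n):
    z=np.load(n);return z["p"],z["d"],{k:z[k] for k in("mtx","rvec","tvec")}
def P(c):
    R=cv2.Rodrigues(np.array(c["rvec"],float))[0];return np.array(c["mtx"])@np.c_[R,np.ravel(c["tvec"])]
def tri(ca,a,cb,b):
    X=cv2.triangulatePoints(P(ca),P(cb),np.array(a,float).reshape(2,1),np.array(b,float).reshape(2,1));return (X[:3]/X[3]).ravel()
def onplane(c,uv,z):
    R=cv2.Rodrigues(np.array(c["rvec"],float))[0];C=-R.T@np.ravel(c["tvec"]);d=R.T@np.linalg.solve(np.array(c["mtx"]),[*uv,1.]);return C+d*(z-C[2])/d[2]
def blobs(m,roi,minA=15):
    x0,x1,y0,y1=roi;k=np.zeros(m.shape,np.uint8);k[y0:y1,x0:x1]=m[y0:y1,x0:x1]
    n,_,st,ce=cv2.connectedComponentsWithStats(k);return [(np.round(ce[i],1).tolist(),int(st[i,4])) for i in range(1,n) if st[i,4]>=minA]
E
python3 - <<'E'
from h import *
t,td,ct=load("top0.npz");s,sd,cs=load("scene0.npz")
for n,p,r1,r2,r3 in(("top",t,(400,430,200,228),(370,462,280,302),(190,225,258,285)),("scene",s,(230,255,222,246),(155,235,165,226),(325,345,103,120))):
    h=cv2.cvtColor(p,cv2.COLOR_RGB2HSV).astype(int)
    print(n,"blue",blobs((h[...,0]>105)&(h[...,0]<130)&(h[...,1]>120),r1),"padd",blobs(h[...,2]<60,r2),"green",blobs((h[...,0]>50)&(h[...,0]<80)&(h[...,1]>120),r3))
a=cv2.resize(t[155:310,325:480],None,fx=2.58,fy=2.58,interpolation=cv2.INTER_CUBIC)
b=cv2.resize(s[155:310,150:305+20],(400,354),interpolation=cv2.INTER_CUBIC)
a=cv2.resize(a,(400,400));b=cv2.resize(s[150:325,155:330],(400,400),interpolation=cv2.INTER_CUBIC)
cv2.imwrite("pics/crop1.png",np.hstack([a,b])[:,:,::-1])
a=cv2.resize(t[145:305,150:310],(400,400),interpolation=cv2.INTER_CUBIC);b=cv2.resize(s[80:220,295:435],(400,400),interpolation=cv2.INTER_CUBIC)
cv2.imwrite("pics/crop2.png",np.hstack([a,b])[:,:,::-1])
E
```

```text
top blue [([414.9, 212.6], 122)] padd [([381.6, 291.0], 171), ([415.0, 291.7], 194), ([448.3, 292.7], 185)] green [([209.4, 270.2], 72)]
scene blue [([242.5, 234.6], 131)] padd [([219.0, 175.7], 125), ([194.3, 194.5], 143), ([168.2, 214.4], 166)] green [([335.8, 111.0], 50)]
```

View pics/crop1.png

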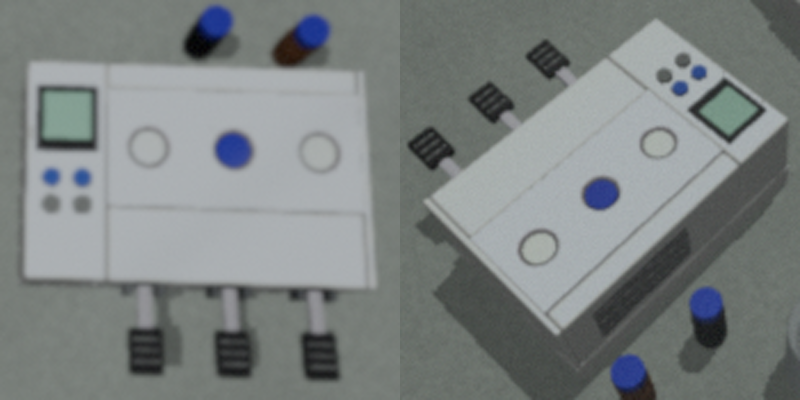

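View pics/crop2.png

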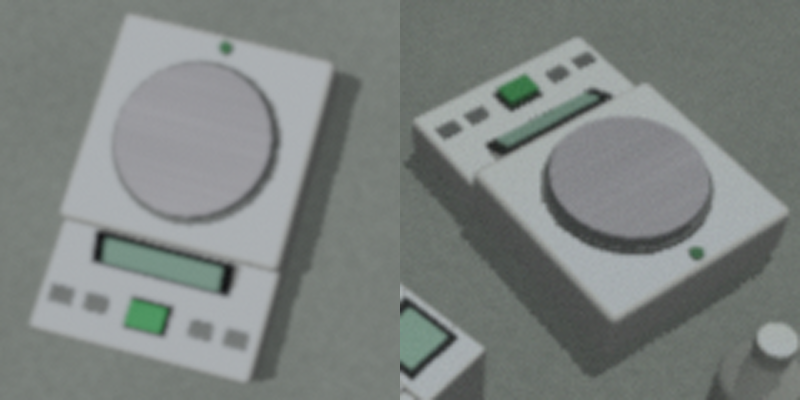

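The crop confirms it: the blue cap is in the middle well at crop (233,149), with white caps on both sides, and all three levers are up. In the second crop the pan centre is at (192,139) in the top view and (630,178) in the scene view. The key is at (148,315) and (518,90).

```bash
python3 - <<'E'
from h import *
t,td,ct=load("top0.npz");s,sd,cs=load("scene0.npz")
D={"cap":((415.3,212.8),(242.6,234.6)),"pa":((381.6,291),(219,175.7)),"pb":((415,291.7),(194.3,194.5)),"pc":((448.3,292.7),(168.2,214.4)),"pan":((226.8,200.6),(375.5,142.3)),"key":((209.2,271),(336.3,111.5))}
H=dict(cap=113,pa=99,pb=99,pc=99,pan=75,key=53.5)
X={}
for k,(a,b) in D.items(): 
    X[k]=tri(ct,a,cs,b);print(k,np.round(X[k],1),np.round(onplane(ct,a,H[k])[:2],1),np.round(onplane(cs,b,H[k])[:2],1))
print("yaw block",np.degrees(np.arctan2(*(X["cap"]-X["pb"])[[1,0]])),np.degrees(np.arctan2(*(X["pa"]-X["pc"])[[1,0]]))-90,"yaw bal",np.degrees(np.arctan2(*(X["pan"]-X["key"])[[1,0]])))
from station import robot
from scipy.spatial.transform import Rotation as R
print(R.from_rotvec(robot.observe()["tool_rot"]).as_matrix().round(3).tolist())
E
```

```text
cap [ 581.8 -205.5  114.4] [ 582.3 -205.6] [ 581.  -205.4]
pa [ 432.5 -142.6   96.9] [ 432.5 -142.2] [ 433.9 -143.3]
pb [ 433.1 -206.1   97.3] [ 433.4 -205.2] [ 433.9 -207. ]
pc [ 433.4 -269.1   97.4] [ 433.8 -267.9] [ 434.  -269.9]
pan [603.5 173.3  68.6] [601.8 171.3] [606.7 168.8]
key [459.7 200.9  51.3] [459.1 199.6] [461.5 199.8]
yaw block 0.23595306637984903 0.4085139437300285 yaw bal -10.84649999330691
[[0.975, 0.222, -0.001], [0.222, -0.975, 0.002], [-0.0, -0.002, -1.0]]
```

Call:
arm_command:
  increments: "0 0 0.056 0 0 0 -1; 0 0 0.056 0 0 0 -1; 0 0 0 0.68 -1 0 -1; 0 0 0 0.68 -1 0 -1; 0 0 0 0.68 -1 0 -1; 0 0 0 0.68 -1 0 -1; 0 0 0 0.68 -1 0 -1; 0 0 0 0.68 -1 0 -1"
  force: 40

```text
t: 1.1
tcp_pos: [246.6, -482.5, 230.7]
tool_rot: [-3.141, 0.0, 0.001]
wrist_force: [0.3, 0.5, -0.3]
grip_width: -0.2
finger_force: 0.0
```

Call:
arm_command:
  increments: "0 0 0 0.68 -1 0 -1; 0 0 0 0.68 -1 0 -1; 0 0 0 0.68 -1 0 -1; 0 0 0 0.68 -1 0 -1; 0 0 0 0.68 -1 0 -1; 0 0 0 0.68 -1 0 -1; 0 0 0 0.68 -1 0 -1; 0 0 0 0.68 -1 0 -1"

```text
t: 2.1
tcp_pos: [382.4, -282.7, 230.8]
tool_rot: [-3.141, 0.0, 0.001]
wrist_force: [-0.3, -0.5, 0.0]
grip_width: 0.1
finger_force: 0.0
```

Call:
arm_command:
  increments: "0 0 0 0.51 -0.77 0.5 -1; 0 0 0 0.51 -0.77 0.5 -1; 0 0 0 0.51 -0.77 0.5 -1; 0 0 0 0.5 -0.77 0.5 -1; 0 0 0 0 0 1 -1; 0 0 0 0 0 1 -1; 0 0 0 0 0 0.6 -1; 0 0 0 0 0 0 -1"

```text
t: 3.1
tcp_pos: [431.8, -206.4, 115.0]
tool_rot: [-3.14, 0.001, 0.005]
wrist_force: [-0.0, 0.1, 0.2]
grip_width: -0.1
finger_force: 0.0
```

Call:
arm_command:
  increments: "0 0 0 0 0 0.4 -1; 0 0 0 0 0 0.28 -1; 0 0 0 0 0 0.24 -1; 0 0 0 0 0 0.24 -1; 0 0 0 0 0 0.24 -1; 0 0 0 0 0 0.2 -1; 0 0 0 0 0 0 -1; 0 0 0 0 0 0 -1"

```text
t: 4.1
tcp_pos: [432.6, -207.3, 79.5]
tool_rot: [3.141, -0.001, -0.005]
wrist_force: [-11.0, 3.3, 27.2]
grip_width: 0.1
finger_force: 14.7
```

Call:
arm_command:
  increments: "0 0 0 0 0 -0.6 -1; 0 0 0 0 0 -1 -1; 0 0 0 0 0 -1 -1; 0 0 0 0 0 -1 0.6; 0 0 0 0 0 -1 0.6; 0 0 0 0 0 -1 0.6; 0 0 0 0 0 0 0.6; 0 0 0 0 0 0 0.6"

```text
t: 5.1
tcp_pos: [432.8, -206.5, 215.4]
tool_rot: [-3.141, -0.0, 0.001]
wrist_force: [-0.6, -0.3, 0.1]
grip_width: 68.4
finger_force: 0.0
```

```bash
python3 - <<'E'
from h import *
from station import robot
C={};V={}
for n in("top","scene","wrist"):
    if n=="wrist":print(robot.observe()["tcp_pos"])
    c=robot.calibration(n);p,d=robot.read_camera(n);np.savez(f"{n}1.npz",p=p,d=d,**c);C[n]=c;V[n]=p
    h=cv2.cvtColor(p,cv2.COLOR_RGB2HSV).astype(int)
    print(n,blobs((h[...,0]>105)&(h[...,0]<130)&(h[...,1]>110),(0,640,0,400),60))
a=cv2.resize(V["top"][155:310,325:480],(400,400),interpolation=cv2.INTER_CUBIC);b=cv2.resize(V["scene"][150:325,155:330],(400,400),interpolation=cv2.INTER_CUBIC)
cv2.imwrite("pics/crop3.png",np.hstack([a,b])[:,:,::-1])
E
```

```text
top [([392.0, 109.0], 351), ([9.6, 183.9], 1073), ([407.5, 164.1], 150), ([445.5, 167.1], 135), ([418.1, 210.5], 145)]
scene [([506.8, 29.9], 1588), ([240.3, 227.8], 152), ([338.3, 283.0], 159), ([351.0, 288.6], 277), ([288.6, 283.1], 177), ([254.6, 312.9], 191)]
[ 432.28281935 -206.41862076  214.84142884]
wrist [([97.4, 14.4], 416), ([133.4, 14.3], 412)]
```

View pics/crop3.png

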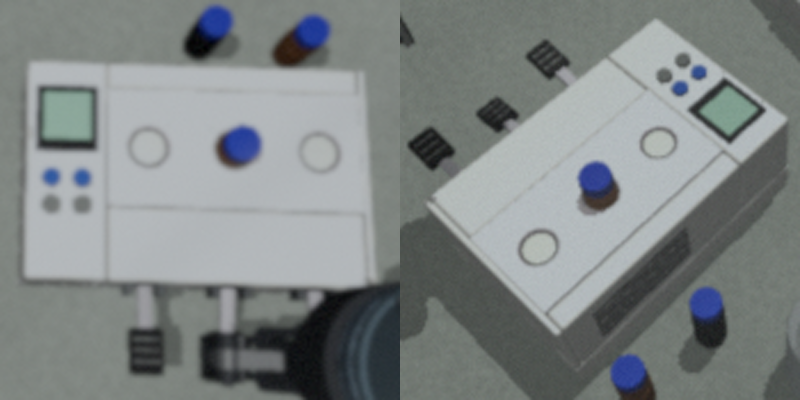

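The blue cap has risen to crop (242,144) in the top view and (596,174) in the scene view. The white caps are still seated and the middle paddle is down.

```bash
python3 - <<'E'
from h import *
_,_,ct=load("top1.npz");_,_,cs=load("scene1.npz")
print(tri(ct,(418.6,210.8),cs,(240.6,226.2)),onplane(ct,(418.6,210.8),143),onplane(cs,(240.6,226.2),143))
E
```

```text
[ 580.66257383 -203.85070424  142.4030917 ] [ 580.39766132 -203.88949208  143.        ] [ 581.13560713 -203.82135622  143.        ]
```

Call:
arm_command:
  increments: "0 0 0 1 0 0 0.6; 0 0 0 1 0 0 0.6; 0 0 0 1 0 0 0.6; 0 0 0 1 0 0 0.6; 0 0 0 1 0 0 0.6; 0 0 0 0.96 -0.04 0 0.6; 0 0 0 0 0 0 0.6; 0 0 0 0 0 0 0.6"

```text
t: 6.25
tcp_pos: [580.9, -205.8, 215.2]
tool_rot: [-3.141, 0.0, 0.004]
wrist_force: [-0.2, 0.2, 0.4]
grip_width: 68.6
finger_force: 0.0
```

Call:
arm_command:
  increments: "0 0 0 0 -0.04 1 0.6; 0 0 0 0 0 1 0.6; 0 0 0 0 0 1 0.6; 0 0 0 0 0 0.5 0.6; 0 0 0 0 0 0.35 0.6; 0 0 0 0 0 0 0; 0 0 0 0 0 0 -0.3; 0 0 0 0 0 0 -0.6"
  force: 30

```text
t: 7.25
tcp_pos: [582.9, -205.1, 121.1]
tool_rot: [3.141, -0.0, 0.003]
wrist_force: [-0.6, -0.2, 1.3]
grip_width: 25.6
finger_force: 30.1
```

Call:
arm_command:
  increments: "0 0 0 0 0 0 -1; 0 0 0 0 0 0 -1; 0 0 0 0 0 0 -1; 0 0 0 0 0 -0.2 -1; 0 0 0 0 0 -0.3 -1; 0 0 0 0 0 -0.4 -1; 0 0 0 0 0 -0.5 -1; 0 0 0 0 0 -0.5 -1"

```text
t: 8.25
tcp_pos: [582.0, -204.9, 168.7]
tool_rot: [3.141, -0.0, 0.0]
wrist_force: [0.2, 0.5, 0.2]
grip_width: 26.0
finger_force: 30.1
```

Call:
arm_command:
  increments: "0 0 0 0 0 -1 -1; 0 0 0 0 0 -0.6 -1; 0 0 0 0 -0.5 0 -1; 0 0 0 0.06 -1 0 -1; 0 0 0 0.06 -1 0 -1; 0 0 0 0.06 -1 0 -1; 0 0 0 0.06 -1 0 -1; 0 0 0 0.06 -1 0 -1"

```text
t: 9.25
tcp_pos: [588.5, -65.1, 206.3]
tool_rot: [-3.141, -0.002, 0.004]
wrist_force: [-0.1, -0.4, -0.5]
grip_width: 25.7
finger_force: 30.1
```

Call:
arm_command:
  increments: "0 0 0 0.06 -1 0 -1; 0 0 0 0.06 -1 0 -1; 0 0 0 0.06 -1 0 -1; 0 0 0 0.06 -1 0 -1; 0 0 0 0.06 -1 0 -1; 0 0 0 0.06 -1 0 -1; 0 0 0 0.06 -1 0 -1; 0 0 0 0.06 -1 0 -1"

```text
t: 10.25
tcp_pos: [600.2, 134.4, 206.2]
tool_rot: [-3.142, -0.002, 0.004]
wrist_force: [-0.4, -0.1, -0.7]
grip_width: 25.6
finger_force: 30.1
```

Call:
arm_command:
  increments: "0 0 0 0.06 -1 0 -1; 0 0 0 0 -0.5 0 -1; 0 0 0 0 0 0.5 -1; 0 0 0 0 0 1 -1; 0 0 0 0 0 0.6 -1; 0 0 0 0 0 0.2 -1; 0 0 0 0 0 0 -1; 0 0 0 0 0 0 -1"

```text
t: 11.25
tcp_pos: [603.9, 170.4, 151.0]
tool_rot: [-3.141, 0.0, -0.003]
wrist_force: [0.6, -0.4, -0.6]
grip_width: 25.5
finger_force: 30.1
```

```bash
python3 - <<'E'
from h import *
from station import robot
o=robot.observe();print(o["tcp_pos"],o["wrist_force"],o["grip_width"])
V={}
for n in("top","scene"):
    c=robot.calibration(n);p,d=robot.read_camera(n);np.savez(f"{n}2.npz",p=p,d=d,**c);V[n]=p
a=cv2.resize(V["top"][145:305,150:310],(400,400),interpolation=cv2.INTER_CUBIC);b=cv2.resize(V["scene"][80:220,295:435],(400,400),interpolation=cv2.INTER_CUBIC)
cv2.imwrite("pics/crop4.png",np.hstack([a,b])[:,:,::-1])
E
```

```text
[603.92224766 170.37122415 151.0455483 ] [ 0.58915496 -0.3695412  -0.5519418 ] 25.52928704448983
```

View pics/crop4.png

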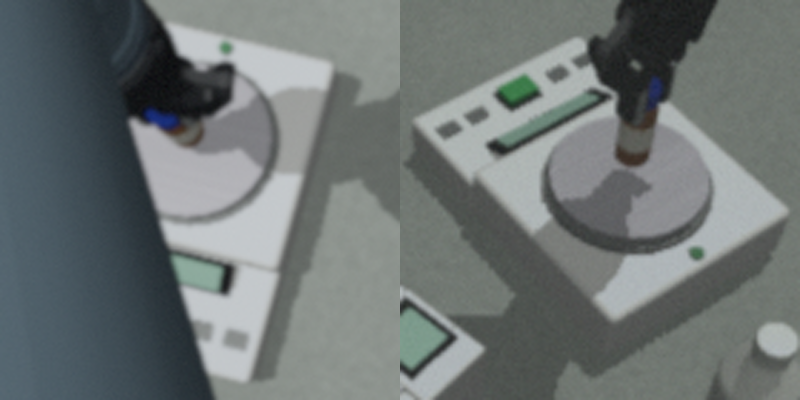

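The vial hangs upright over the pan, its foot at crop (632,160) in the scene view and (190,135) in the top view. I'll lower it gently.

Call:
arm_command:
  increments: "0 0 0 0 0 0.3 -1; 0 0 0 0 0 0.25 -1; 0 0 0 0 0 0.16 -1; 0 0 0 0 0 0.06 -1; 0 0 0 0 0 0.04 -1; 0 0 0 0 0 0.04 -1; 0 0 0 0 0 0 -1; 0 0 0 0 0 0 -1"

```text
t: 12.35
tcp_pos: [603.2, 170.1, 128.9]
tool_rot: [-3.142, 0.0, -0.0]
wrist_force: [-0.2, -0.4, -1.3]
grip_width: 25.5
finger_force: 30.1
```

Call:
arm_command:
  increments: "0 0 0 0 0 0.04 -1; 0 0 0 0 0 0 -1; 0 0 0 0 0 0 -1; 0 0 0 0 0 0 -1; 0 0 0 0 0 0 -1; 0 0 0 0 0 0 -1; 0 0 0 0 0 0 -1; 0 0 0 0 0 0 -1"

```text
t: 13.35
tcp_pos: [603.5, 170.3, 128.3]
tool_rot: [-3.141, 0.0, -0.001]
wrist_force: [-1.4, -0.8, 4.5]
grip_width: 25.7
finger_force: 30.6
```

Call:
arm_command:
  increments: "0 0 0 0 0 0.04 -1; 0 0 0 0 0 0 -1; 0 0 0 0 0 0 -1; 0 0 0 0 0 0 -1; 0 0 0 0 0 0 -1; 0 0 0 0 0 0 -1; 0 0 0 0 0 0 -1; 0 0 0 0 0 0 -1"

```text
t: 14.35
tcp_pos: [603.8, 170.3, 128.3]
tool_rot: [3.142, -0.0, 0.002]
wrist_force: [-1.8, -0.8, 9.8]
grip_width: 25.6
finger_force: 30.9
```

It is standing on the pan, so I'll ease off and release.

Call:
arm_command:
  increments: "0 0 0 0 0 -0.05 -1; 0 0 0 0 0 0 -0.3; 0 0 0 0 0 0 -0.2; 0 0 0 0 0 0 0.1; 0 0 0 0 0 0 0.4; 0 0 0 0 0 0 0.6; 0 0 0 0 0 0 0.6; 0 0 0 0 0 0 0.6"

```text
t: 15.35
tcp_pos: [603.2, 170.2, 128.1]
tool_rot: [-3.142, 0.0, -0.0]
wrist_force: [-0.1, -0.0, -0.5]
grip_width: 68.3
finger_force: 0.0
```

Call:
arm_command:
  increments: "0 0 0 0 0 -0.3 0.6; 0 0 0 0 0 -0.6 0.6; 0 0 0 0 0 -1 0.6; 0 0 0 0 0 -1 0.6; 0 0 0 -0.5 0 -0.3 0.6; 0 0 0 -1 -0.2 0 -1; 0 0 0 -1 -0.2 0 -1; 0 0 0 -1 -0.2 0 -1"

```text
t: 16.35
tcp_pos: [513.5, 185.2, 207.7]
tool_rot: [3.141, 0.0, -0.002]
wrist_force: [0.1, 0.0, 0.9]
grip_width: 13.9
finger_force: 0.0
```

```bash
python3 - <<'E'
from h import *
from station import robot
o=robot.observe();print(o["tcp_pos"],o["wrist_force"],o["grip_width"])
V={}
for n in("top","scene"):
    c=robot.calibration(n);p,d=robot.read_camera(n);np.savez(f"{n}3.npz",p=p,d=d,**c);V[n]=p
a=cv2.resize(V["top"][145:305,150:310],(400,400),interpolation=cv2.INTER_CUBIC);b=cv2.resize(V["scene"][80:220,295:435],(400,400),interpolation=cv2.INTER_CUBIC)
cv2.imwrite("pics/crop5.png",np.hstack([a,b])[:,:,::-1])
E
```

```text
[513.54112172 185.19905693 207.72247593] [0.12851778 0.01039252 0.88116015] 13.853460412838485
```

View pics/crop5.png

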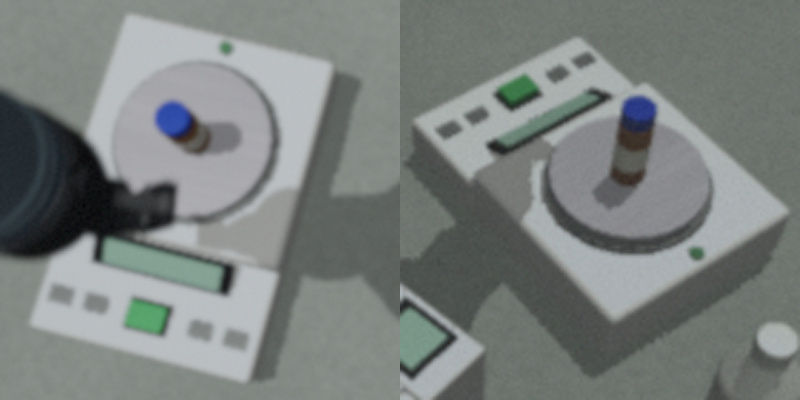

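The vial stands upright at the pan's centre, its foot at crop (630,178) in the scene view. Next is the key.

Call:
arm_command:
  increments: "0 0 0 -1 -0.3 0 -1; 0 0 0 -1 -0.3 0.3 -1; 0 0 0 -0.16 0 1 -1; 0 0 0 0 0 1 -1; 0 0 0 0 0 1 -1; 0 0 0 0 0 1 -1; 0 0 0 0 0 1 -1; 0 0 0 0 0 0 -1"

```text
t: 17.45
tcp_pos: [460.0, 198.9, 73.6]
tool_rot: [3.14, -0.001, -0.007]
wrist_force: [-0.3, 0.4, 0.2]
grip_width: 0.4
finger_force: 0.0
```

Call:
arm_command:
  increments: "0 0 0 0 0 0.36 -1; 0 0 0 0 0 0.2 -1; 0 0 0 0 0 0.16 -1; 0 0 0 0 0 0.16 -1; 0 0 0 0 0 0.04 -1; 0 0 0 0 0 0 -1; 0 0 0 0 0 0 -1; 0 0 0 0 0 0 -1"

```text
t: 18.45
tcp_pos: [461.9, 200.2, 52.8]
tool_rot: [-3.141, 0.0, -0.001]
wrist_force: [0.5, 0.5, 1.5]
grip_width: 0.2
finger_force: 0.7
```

Call:
arm_command:
  increments: "0 0 0 0 0 0.08 -1; 0 0 0 0 0 0.06 -1; 0 0 0 0 0 0.04 -1; 0 0 0 0 0 0 -1; 0 0 0 0 0 0 -1; 0 0 0 0 0 0 -1; 0 0 0 0 0 0 -1; 0 0 0 0 0 0 -1"

```text
t: 19.45
tcp_pos: [461.9, 200.3, 49.4]
tool_rot: [3.141, -0.0, 0.0]
wrist_force: [-2.9, -2.4, 12.8]
grip_width: -0.2
finger_force: 6.2
```

Call:
arm_command:
  increments: "0 0 0 0 0 -0.4 -1; 0 0 0 0 0 -1 -1; 0 0 0 0 0 -1 -1; 0 0 0 0 0 -1 -1; 0 0 0 0 0 -1 -1; 0 0 0 0 0 -1 -1; 0 0 0 -0.2 1 -1 -0.2; 0 0 0 -0.2 1 0 -0.2"

```text
t: 20.45
tcp_pos: [452.8, 150.6, 210.1]
tool_rot: [-3.14, -0.002, -0.007]
wrist_force: [0.4, 0.4, 0.6]
grip_width: 33.5
finger_force: 0.0
```

Call:
arm_command:
  increments: "0 0 0 -0.2 1 0 0; 0 0 0 -0.2 1 0 0; 0 0 0 -0.2 1 0 0; 0 0 0 -0.2 1 0 0; 0 0 0 -0.1 1 0 0; 0 0 0 0 1 0 0; 0 0 0 0 1 0 0; 0 0 0 0 1 0 0"

```text
t: 21.45
tcp_pos: [428.5, -50.5, 207.6]
tool_rot: [-3.141, -0.0, 0.001]
wrist_force: [0.1, 0.4, -0.1]
grip_width: 42.8
finger_force: 0.0
```

Call:
arm_command:
  increments: "0 0 0 0 1 0 0; 0 0 0 0 1 0 0; 0 0 0 0 1 0 0; 0 0 0 0 1 0 0; 0 0 0 0 1 0 0; 0 0 0 0 1 0 0; 0 0 0 0 0 0 0; 0 0 0 0 0 0 0"

```text
t: 22.45
tcp_pos: [428.9, -198.7, 207.6]
tool_rot: [-3.14, -0.001, 0.001]
wrist_force: [-0.1, 1.2, 0.4]
grip_width: 43.2
finger_force: 0.0
```

Call:
arm_command:
  increments: "0 0 0 0.14 0.29 0 0; 0 0 0 0 0 1 0; 0 0 0 0 0 1 0; 0 0 0 0 0 1 0; 0 0 0 0 0 1 0; 0 0 0 0 0 0 0; 0 0 0 0 0 0 0; 0 0 0 0 0 0 0"
  force: 50

```text
t: 23.45
tcp_pos: [433.8, -207.5, 109.3]
tool_rot: [3.141, 0.0, 0.004]
wrist_force: [0.5, 0.1, 0.4]
grip_width: 42.6
finger_force: 0.0
```

Call:
arm_command:
  increments: "0 0 0 0 0 0.4 0; 0 0 0 0 0 0.5 0; 0 0 0 0 0 0.5 0; 0 0 0 0 0 0.5 0; 0 0 0 0 0 0 0; 0 0 0 0 0 0 -1; 0 0 0 0 0 0 -1; 0 0 0 0 0 0 -1"

```text
t: 24.45
tcp_pos: [432.5, -205.6, 60.4]
tool_rot: [-3.14, -0.001, 0.001]
wrist_force: [-0.9, 4.3, -1.0]
grip_width: 25.1
finger_force: 49.3
```

Call:
arm_command:
  increments: "0 0 0 0 0 -0.12 -1; 0 0 0 0 0 -0.12 -1; 0 0 0 0 0 -0.12 -1; 0 0 0 0 0 -0.12 -1; 0 0 0 0 0 -0.12 -1; 0 0 0 0 0 -0.12 -1; 0 0 0 0 0 -0.12 -1; 0 0 0 0 0 0 -1"

```text
t: 25.45
tcp_pos: [433.1, -205.6, 80.9]
tool_rot: [-3.14, -0.002, -0.001]
wrist_force: [4.6, 4.1, -8.0]
grip_width: 24.6
finger_force: 50.0
```

```bash
python3 - <<'E'
from station import robot
o=robot.observe();print(o["tcp_pos"],o["wrist_force"],o["grip_width"])
E
```

```text
[ 433.12465184 -205.6243108    80.91950963] [ 4.63019545  4.14927669 -7.98433792] 24.617705875334867
```

Call:
arm_command:
  increments: "0 0 0 0 0 -0.08 -1; 0 0 0 0 0 -0.08 -1; 0 0 0 0 0 0 -1; 0 0 0 0 0 0 -1; 0 0 0 0 0 0 -1; 0 0 0 0 0 0 -1; 0 0 0 0 0 0 -1; 0 0 0 0 0 0 -1"

```text
t: 26.45
tcp_pos: [433.4, -205.6, 83.3]
tool_rot: [-3.14, -0.003, -0.003]
wrist_force: [8.5, 3.2, -20.7]
grip_width: 24.6
finger_force: 51.6
```

Call:
arm_command:
  increments: "0 0 0 0 0 0 0; 0 0 0 0 0 0 0; 0 0 0 0 0 0 0; 0 0 0 0 0 0 0; 0 0 0 0 0 -0.4 0; 0 0 0 0 0 -1 0; 0 0 0 0 0 -1 0; 0 0 0 0 0 -1 0"

```text
t: 27.45
tcp_pos: [432.7, -207.1, 172.1]
tool_rot: [3.141, -0.0, 0.001]
wrist_force: [0.3, 0.2, 0.7]
grip_width: 42.8
finger_force: 0.0
```

Call:
arm_command:
  increments: "0 0 0 0 0 -1 0; 0 0 0 -0.5 1 -0.5 0; 0 0 0 -0.5 1 0 0; 0 0 0 -0.5 1 0 0; 0 0 0 -0.5 1 0 0; 0 0 0 0 1 0 0; 0 0 0 0 1 0 0; 0 0 0 0 1 0 0"

```text
t: 28.45
tcp_pos: [382.6, -382.9, 208.9]
tool_rot: [3.141, -0.0, 0.001]
wrist_force: [-0.3, 0.8, 0.3]
grip_width: 42.7
finger_force: 0.0
```

```bash
python3 - <<'E'
from h import *
from station import robot
o=robot.observe();print(o["tcp_pos"],o["wrist_force"],o["grip_width"])
C={};B={}
for n,r in(("top",(370,462,275,302)),("scene",(155,235,165,226))):
    C[n]=robot.calibration(n);p,d=robot.read_camera(n)
    cv2.imwrite(f"pics/{n}4.png",p[:,:,::-1])
    B[n]=blobs(cv2.cvtColor(p,cv2.COLOR_RGB2HSV)[...,2]<60,r,40);print(B[n])
E
```

```text
[ 382.56088166 -382.92668684  208.89396718] [-0.32183723  0.84085612  0.25604143] 42.729673679571064
[([381.5, 291.0], 174), ([415.0, 291.8], 190), ([448.3, 292.7], 187)]
[([218.8, 175.7], 122), ([194.3, 194.6], 138), ([168.0, 214.4], 162)]
```

View pics/scene4.png

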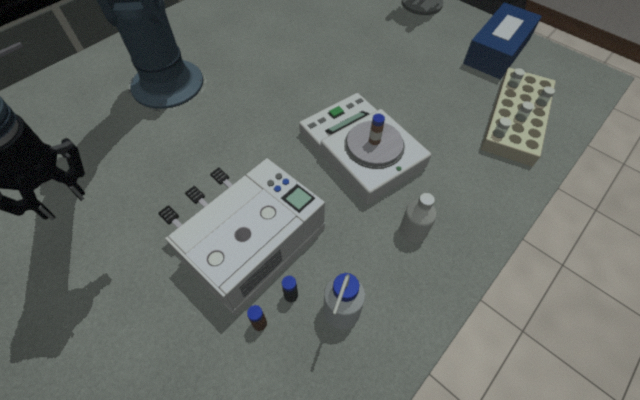

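The middle paddle at (194,195) is back at its starting pixels. The vial stands upright on the pan at (376,130), the white caps are seated and the bottles have not moved.

```bash
python3 -c "
from station import robot
print(robot.close_job())"
```

```text
the job is handed in; nothing more can be done
None
```

I weighed the blue-capped vial and handed the job in at about 28.5 s: the vial stands upright on the pan, the green key was pressed fully down and released, and the lever is back up. In the last images the white-capped vials and both bottles look unmoved; `close_job()` returned no verdict.

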